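Set the length gauge's stop to a capped sample and clamp it

TASK

Reset the stop of the bench length gauge to the capped sample standing in its nest: swing the clamp lever out to free the stop rod, bring the rod down gently until its end rests on the cap, then swing the lever back as far as it goes so that the rod is clamped there, still touching the cap. Use a light touch, because a push of more than 15 N on the cap would drive it further onto the tube. Leave the sample in its nest and do not shift the pin tray, the tube rack or the pen.

Things in the scene. Friction and masses are not known exactly. Their poses are not given: they have to be found in the camera images.
- gauge: Bench length gauge, fixed to the table: dark steel base plate 130 x 200 x 22 mm, an upright column (26 mm thick, top at 216 mm) and a grey arm (150 to 190 mm above the table) that carries the vertical stop rod and, on top, the cam lever that clamps it. Origin on the table directly under the axis of the stop rod; z up; x points away from the robot when unturned; the column stands at y = +85 mm.
- stop_rod: Vertical steel stop rod, 14 mm thick, sliding straight up and down through the arm, with a black round knob on top (28 mm across, 24 mm high, flat top). Origin at the centre of its flat lower end. While the clamp is free it stays where it is left: it needs about 2 to 4 N of push to slide down and 7 to 9 N of pull to slide up; beyond that, a push goes into the cap. While the clamp is tight it holds against about 20 N. It may be pushed down on the knob or be gripped by it.
- knob_top (a point): Centre of the flat top of the stop rod's knob, 149 mm above the rod's lower end.
- lever_grip (a point): Centre of the upright black handle post at the end of the cam lever: 18 mm thick, 44 mm high, top 22 mm above this point; the flat steel lever bar runs 23 mm below this point. The post stands 80 mm from the lever's pivot. It can be pushed sideways, or pinched from above; it turns between the fingers as the lever swings.
- lever_pivot (a point): Point on the vertical axis of the cam lever's pivot pin, at the height of lever_grip, 220 mm above the table.
- clamp_lever (a joint): Angle of the cam lever in the horizontal plane, rad. 0: lever against its end stop, pointing from the pivot along the gauge's -x (towards the robot): fully tight. It grows as the lever is swung counter-clockwise seen from above, towards the gauge's -y; 1.2 is its other end stop. The clamp is free above 0.6. The post takes about 4 N of sideways push while the clamp is free and up to about 8 N over the tight part. The lever stays where it is left.
- sample: The sample, standing loose in the gauge's nest under the stop rod: a steel tube 16 mm thick and 46 mm high with a white push-on cap 19 mm across. Origin at the centre of the tube's underside. The top of the cap is 55 to 69 mm above this origin: how far the cap (28 mm long) is pushed on differs from piece to piece and is not measured, so its top must be found by touch. The rod always starts clear above it.
- nest (a point): Centre of the mouth of the nest, a square aluminium block 44 mm wide with a 17 mm bore, 46 mm above the table; the floor of the bore is 16 mm deeper.
- pin_tray: Bystander: loose white tray 112 x 132 mm with rows of thin steel pins, 58 mm high in all. Origin at the centre of its underside.
- tube_rack: Bystander: loose white rack 60 x 156 mm with two rows of white capped tubes, 64 mm high in all. Origin at the centre of its underside.
- pen: Bystander: white and black pen, 150 mm long, 10 mm thick, lying on the blue clipboard. Origin about mid-length on its underside.

How it is judged:
By the outcome, as a careful person would: the job done as asked, in the order asked, and still so for the second after the job is handed in, with the robot touching nothing.
It also fails if it takes over 72 s, if anything falls off the work surface, if the arm or the gripper's body presses on something with over 40 N, if the wrist force passes 120 N, or if a joint passes its speed limit or range.

ROBOT

A 7-joint arm with a two-finger parallel gripper is mounted at the origin on the work surface. World frame = base frame: x ahead of the robot, y to its left, z up, the work surface at z = 0. Lengths are in mm, angles in rad, forces in N, time in s.
With the tool pointing down it reaches from about 400 to 900 mm from the base axis. Payload 5.6 kg.
Tool frame: the origin (TCP) lies midway between the tips of the shut fingers; the grasp point (between the pads) lies 19 mm behind it; z points along the fingers, y is the line along which they close (so a half turn about z gives the same grasp; the last joint's range is limited). The gripper opens to 92 mm and grips with 3 to 60 N. Pads are 20 mm wide; open, the fingers measure 128 mm over their backs; the gripper's body (75 mm by 189 mm) begins 69 mm behind the grasp point.
Start: joints at [1.188, 0.468, -0.012, 1.603, 0.006, 1.071, -0.056], TCP at [216.603, -612.856, 214.592] pointing down, gripper open.
Joint ranges: [-2.53, 2.53], [-0.31, 2.02], [-1.57, 1.55], [0.28, 2.44], [-1.29, 4.43], [0.15, 1.84], [-2.92, 2.92]. Speed limits (rad/s): [2.57, 2.57, 3.14, 3.14, 3.14, 3.14, 3.14].

INTERFACE

Orientations are given as a rotation vector (axis times angle).
In Python, from cell import robot, grip, kin, viewer gives the robot as it stands. Calls block until the motion is done:
- robot.movep(position, orientation): joint-space move of the TCP to a pose.
- robot.servo_line(position, feed=150, rotation=None): straight line of the TCP; rotation=None keeps the orientation; feed is the mean speed in mm/s.
- robot.goto_joints(angles): joint-space move.
- grip(opening, newtons=None): opening from 0.0 (shut) to 1.0 (fully open); newtons is the grip in N (None keeps the last); returns when the fingers have stopped.
- robot.hold(seconds).
- kin.ik(position, orientation): joint angles nearest the present ones, or None.
- robot.observe(): the state.
- viewer.read_camera(name): name is "scene" or "side" or "wrist"; returns the picture (480x640x3 uint8, red, green, blue); there is no depth.
- viewer.camera_info(name): a dict with "camera_matrix" (3x3 intrinsics, pixels), "k1" (the pictures are not rectified: a ray, as slopes to the right and down, at radius r is drawn at 1 + k1 r^2 times it, then the intrinsics apply), "R" (3x3) and "t" (3): a world point X has camera coordinates R X + t. Camera axes: x right, y down, z forward; pixel columns grow to the right and rows downward; lengths in mm; the calibration is good to about 2 mm. A picture is of the moment at which its call begins: read the wrist's pose just before it. camera_info takes no time and is no camera call; for the wrist camera it gives the pose at the moment of the call.
A pose or a line that the arm cannot do raises robot.IKError and nothing moves.
- robot.job_done(): hands the job in; it is judged then, once.
Trained networks look in the newest picture that a camera, given by its name, has taken for a name from the list of things; names that differ only in an ending like _2 or _b are one class to them, and where a whole thing is asked for, a point or a joint stands for the part that bears it (a point fixed in the world has none). Each returns a list of dicts, best first, with "confidence" (0 to 1); they miss things now and then, are a little off and sometimes report something else, mostly with a low value. They report only what shows in the picture. A call takes as long as a camera call.
- viewer.silhouettes(name, camera): "mask" (480x640 bool, what is visible of it).
- viewer.pinpoint(name, camera): "at" ([x, y, z] in mm, in the coordinates of the camera as it stood for that picture, good to about 4 mm: a listed point, or the origin of a listed thing).
The state is a dict: "t": time; "joints": joint angles; "joint_velocities": joint speeds; "joint_torque": joint torques, N m; "tcp_pos": TCP position; "tcp_rot": TCP orientation; "contact_force": force on the tool from outside, world axes, zero at the start; "wrist_torque": the same for the moment, N m; "grip_width": opening from 0.0 (shut) to 1.0 (fully open); "grip_force": force on a finger pad.
Only numpy, scipy, OpenCV 4.12 (cv2) and the standard library are available. Lean on these libraries where they do the work, as an engineer would, in place of code of your own. Each camera call takes 0.05 s, during which the arm holds its last target. There are 200 camera calls.

## Working session

There is one attempt and no reset: what is moved stays moved. The work goes in short steps, each a Python script; the robot and the scene stay as the last script left them, time stands still between calls to the robot, and variables do not carry over. Pictures are saved under pics/ and viewed, at most 10 in all, crops included, and the job is handed in when it is done.

```bash
ls; mkdir -p pics; cat > h.py <<'E'
import numpy as np, cv2
from cell import robot, grip, kin, viewer
def w(cam,p,info):
    return np.array(info["R"]).T@(np.array(p)-np.array(info["t"]))
def snap(cam,f=None):
    info=viewer.camera_info(cam); im=viewer.read_camera(cam)
    if f: cv2.imwrite("pics/"+f,im[:,:,::-1])
    return info,im
def pin(name,cam,info):
    return [(round(d["confidence"],2),np.round(w(cam,d["at"],info),1)) for d in viewer.pinpoint(name,cam)[:2]]
E
python3 - <<'E'
from h import *
for c in ["scene","side"]:
    info,im=snap(c,c+"0.png")
    for n in ["gauge","knob_top","lever_grip","lever_pivot","nest","stop_rod","sample","pin_tray","tube_rack","pen"]:
        print(c,n,pin(n,c,info))
o=robot.observe();print(o["t"],o["tcp_rot"],o["contact_force"])
E
```

```text
pics
scene gauge [(0.83, array([557.4, 122.7,  -3.4]))]
scene knob_top [(0.78, array([562.1, 117.4, 275.7]))]
scene lever_grip [(0.83, array([495.1,  71.3, 222.4]))]
scene lever_pivot [(0.77, array([573.4, 100.8, 215.5]))]
scene nest [(0.78, array([561.6, 117.2,  43.5])), (0.31, array([5.584e+02, 1.216e+02, 2.000e-01]))]
scene stop_rod []
scene sample []
scene pin_tray [(0.56, array([632.7, -96.2,  -1.4])), (0.39, array([563.6, 114.4,  28.8]))]
scene tube_rack [(0.96, array([744.1, 109.1,  -1.9]))]
scene pen [(0.46, array([459.2, 492.9,   4.5]))]
side gauge [(0.82, array([566.8, 118.5,  -3.6]))]
side knob_top [(0.72, array([564.6, 123.7, 277.4]))]
side lever_grip [(0.58, array([495.6,  70.9, 221.5]))]
side lever_pivot [(0.91, array([570. ,  95.8, 224.1]))]
side nest [(0.9, array([566.4, 121. ,  49.3]))]
side stop_rod []
side sample [(0.54, array([564.5, 116.9,  34. ]))]
side pin_tray [(0.88, array([631.3, -96. ,   2.5]))]
side tube_rack [(0.7, array([745. , 111.4,   3.8]))]
side pen [(0.62, array([562.2, 120.2, 272.8])), (0.59, array([458. , 494. ,  -0.6]))]
1.1 [ 3.09633247e+00  5.31123433e-01 -7.47910342e-05] [-0.15170933  0.56560014 -0.65547384]
```

View pics/scene0.png

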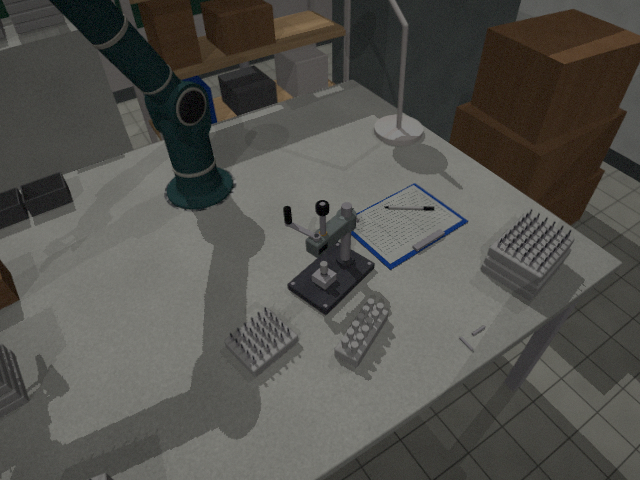

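View pics/side0.png

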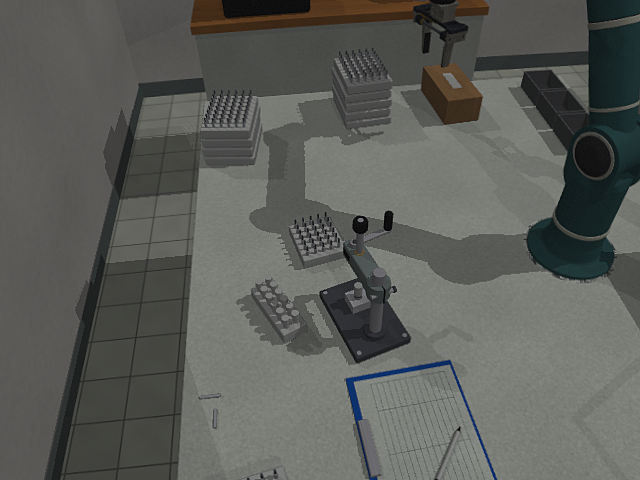

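The scene view shows the gauge mid-table with its knob at (322,208) and lever post at (288,215). The rack and tray are on its far side. The side view agrees: knob (360,225), post (388,220). The lever direction (0.34 rad) matches the rod-to-pivot direction, so the gauge yaw is about 0.34 and the lever is at about 0 (tight).

```bash
cat >> h.py <<'E'
from scipy.spatial.transform import Rotation as Ro
def down(a): return (Ro.from_euler('z',a)*Ro.from_euler('x',np.pi)).as_rotvec()
def f(): return np.array(robot.observe()["contact_force"])
E
python3 - <<'E'
from h import *
robot.servo_line([216.6,-612.9,340],feed=250)
for a in (.34,.34+np.pi):
    for q in (0,.6,1.1):
        p=np.array([571,97,210])+80*np.array([-np.cos(.34+q),-np.sin(.34+q),0])
        j=kin.ik(p,down(a+q)); print(a,q,None if j is None else np.round(j,2))
robot.movep([470,40,370],down(.34))
info,im=snap("wrist","w1.png")
for n in ["knob_top","lever_grip","lever_pivot","gauge"]: print(n,pin(n,"wrist",info))
o=robot.observe();print(o["t"],o["tcp_pos"],o["contact_force"],np.round(o["joints"],2))
E
```

```text
0.34 0 [ 0.47  0.34 -0.8   1.93  0.29  1.   -1.7 ]
0.34 0.6 [ 0.47  0.36 -0.73  1.88  0.28  1.01 -1.01]
0.34 1.1 [ 0.45  0.42 -0.68  1.79  0.3   1.04 -0.48]
3.481592653589793 0 [ 0.78  0.59 -1.31  1.91  0.63  1.14  1.14]
3.481592653589793 0.6 [ 0.83  0.65 -1.31  1.86  0.69  1.19  1.79]
3.481592653589793 1.1 [ 0.81  0.74 -1.32  1.78  0.76  1.25  2.3 ]
knob_top [(0.71, array([557.3, 119.4, 279. ])), (0.36, array([5.619e+02, 1.166e+02, 5.000e-01]))]
lever_grip []
lever_pivot [(0.79, array([566.7,  99.1, 216. ]))]
gauge [(0.77, array([5.602e+02, 1.130e+02, 2.000e-01]))]
4.4833 [470.07362867  39.64853089 369.91738123] [-0.2104798   0.05477186 -0.13658418] [ 0.61  0.09 -0.81  1.77  0.07  1.3  -1.44]
```

View pics/w1.png

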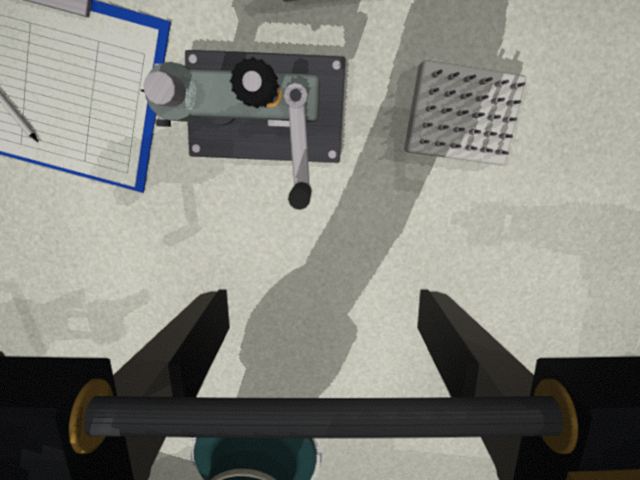

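The wrist view shows the lever pointing nearly straight towards the robot: hub at (296,95), post top at about (299,190), knob at (255,82). The base bolts are at (193,58), (340,62), (333,155) and (195,149). I'll convert these to positions.

```bash
cat >> h.py <<'E'
def px(info,uv,z):
    K=np.array(info["camera_matrix"]);R=np.array(info["R"]);t=np.array(info["t"])
    s=cv2.undistortPoints(np.array([[uv]],float),K,np.array([info["k1"],0,0,0.]))[0,0]
    d=R.T@[s[0],s[1],1]; c=-R.T@t
    return np.round(c+d*(z-c[2])/d[2],1)
E
python3 - <<'E'
from h import *
info=viewer.camera_info("wrist")
print("cam",np.array(info["R"]).T@-np.array(info["t"]))
b=[px(info,u,22) for u in [(193,58),(340,62),(333,155),(195,149)]]
print(b,np.mean(b,0))
for i,j in((0,1),(3,2)):
    d=b[j]-b[i];print("yaw",np.arctan2(d[0],-d[1]))
print("post",px(info,(299,191),242),"pivot",px(info,(296,95),205),"knob",px(info,(255,82),276))
E
```

```text
cam [543.93252696  65.62343768 540.41245961]
[array([578.4, 248.2,  22. ]), array([633.5,  74.9,  22. ]), array([524.8,  45. ,  22. ]), array([472.5, 218.1,  22. ])] [552.3  146.55  22.  ]
yaw 0.30783840854295974
yaw 0.29341664153690855
post [498.7  69.3 242. ] pivot [566.6  96.9 205. ] knob [560.6 117.5 276. ]
```

```bash
cat >> h.py <<'E'
P=np.array([571,97.5,0.])
def lp(phi,z,r=80): return P+[-r*np.cos(phi),-r*np.sin(phi),z]
E
python3 - <<'E'
from h import *
grip(0.42,10)
robot.movep(lp(.35,290),down(.35))
robot.servo_line(lp(.35,212),feed=120)
print("F",f(),robot.observe()["t"])
grip(0.25,5)
o=robot.observe();print(o["grip_width"],o["grip_force"],np.round(o["contact_force"],1))
for phi in np.linspace(.35,1.45,9)[1:]:
    robot.servo_line(lp(phi,212),feed=60,rotation=down(phi))
    print(round(phi,2),np.round(f(),1),round(robot.observe()["t"],1))
    if np.linalg.norm(f()[:2])>18: break
info,im=snap("scene","s2.png"); 
for n in ["lever_grip","knob_top"]: print(pin(n,"scene",info))
cv2.imwrite("pics/s2c.png",cv2.resize(im[160:340,230:430,::-1],None,fx=3,fy=3))
E
```

```text
F [-0.23115695 -0.30637111  0.05516924] 6.6333
0.2540938842839519 0.0 [0.  0.2 0.3]
0.49 [-0.2 -0.1 -0.5] 7.4
0.62 [-0.4  1.   0.4] 7.7
0.76 [-0.7  2.3 -0.6] 8.1
0.9 [-0.9  0.4 -0.4] 8.4
1.04 [-0.4  0.1 -0.6] 8.7
1.18 [-0.2  0.7 -0.5] 9.1
1.31 [0.5 0.3 0.3] 9.4
1.45 [-0.3  0.3 -0.8] 9.7
[(0.53, array([560.1,  22.4, 220. ]))]
[(0.58, array([566.9, 120. , 278.5]))]
```

View pics/s2c.png

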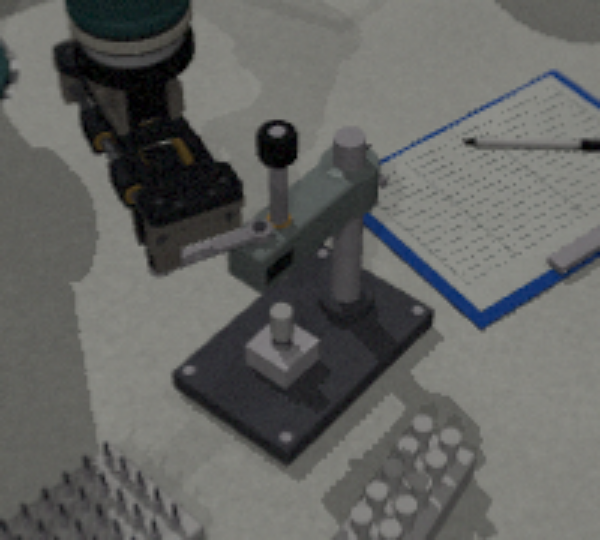

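The lever is swung out, at about 1.1 rad on the joint, and the rod is still up. Next I press down on the knob with shut fingers in small guarded steps.

```bash
cat > push.py <<'E'
from h import *
def fz(n=4):
    v=[]
    for _ in range(n): v.append(f()[2]); robot.hold(0.02)
    return np.mean(v)
def press(z,zmin,lim,coarse_to,step=.4,coarse=1.5):
    log=[]
    xy=np.array(robot.observe()["tcp_pos"])[:2]
    while z>zmin:
        z-=coarse if z>coarse_to else step
        robot.servo_line([*XY,z],feed=25 if z>coarse_to else 8)
        v=fz(); log.append((round(z,1),round(v,1)))
        if v>lim: break
    print(log,"t",robot.observe()["t"],"tcp",np.round(robot.observe()["tcp_pos"],2)); return z
XY=(564,119.5)
E
python3 - <<'E'
from push import *
p=np.array(robot.observe()["tcp_pos"])
grip(0.42); robot.servo_line([p[0],p[1],310],feed=200)
grip(0.0,20)
robot.movep([*XY,310],down(1.45))
robot.servo_line([*XY,287],feed=80)
print("base",fz(10))
press(287,258,5.5,258,coarse=1.5)
E
```

```text
base 0.31996780559958127
[(285.5, np.float64(0.3)), (284.0, np.float64(0.5)), (282.5, np.float64(0.3)), (281.0, np.float64(0.2)), (279.5, np.float64(0.3)), (278.0, np.float64(0.5)), (276.5, np.float64(1.4)), (275.0, np.float64(1.7)), (273.5, np.float64(1.1)), (272.0, np.float64(1.5)), (270.5, np.float64(0.7)), (269.0, np.float64(1.3)), (267.5, np.float64(1.4)), (266.0, np.float64(1.3)), (264.5, np.float64(0.9)), (263.0, np.float64(1.2)), (261.5, np.float64(0.6)), (260.0, np.float64(1.0)), (258.5, np.float64(1.6)), (257.0, np.float64(1.6))] t 19.1333 tcp [564.   119.52 256.97]
```

```bash
python3 - <<'E'
from push import *
press(257,229,4.5,251.2,coarse=1.5,step=.4)
E
```

```text
[(255.5, np.float64(1.3)), (254.0, np.float64(1.0)), (252.5, np.float64(0.9)), (251.0, np.float64(1.9)), (250.6, np.float64(2.3)), (250.2, np.float64(2.5)), (249.8, np.float64(2.6)), (249.4, np.float64(2.7)), (249.0, np.float64(2.3)), (248.6, np.float64(2.7)), (248.2, np.float64(2.8)), (247.8, np.float64(2.8)), (247.4, np.float64(2.7)), (247.0, np.float64(2.4)), (246.6, np.float64(2.9)), (246.2, np.float64(2.4)), (245.8, np.float64(2.7)), (245.4, np.float64(2.6)), (245.0, np.float64(2.5)), (244.6, np.float64(2.4)), (244.2, np.float64(2.7)), (243.8, np.float64(2.4)), (243.4, np.float64(2.2)), (243.0, np.float64(2.5)), (242.6, np.float64(3.0)), (242.2, np.float64(2.6)), (241.8, np.float64(2.7)), (241.4, np.float64(2.2)), (241.0, np.float64(2.4)), (240.6, np.float64(2.5)), (240.2, np.float64(2.7)), (239.8, np.float64(2.5)), (239.4, np.float64(2.6)), (239.0, np.float64(2.9)), (238.6, np.float64(2.2)), (238.2, np.float64(2.7)), (237.8, np.float64(2.3)), (237.4, np.float64(2.2)), (237.0, np.float64(2.6)), (236.6, np.float64(2.7)), (236.2, np.float64(2.4)), (235.8, np.float64(2.6)), (235.4, np.float64(5.8))] t 32.8333 tcp [564.02 119.53 235.61]
```

```bash
python3 - <<'E'
from push import *
robot.servo_line([*XY,235.2],feed=5); print(fz(6))
robot.servo_line([*XY,238],feed=20); robot.servo_line([*XY,310],feed=200)
grip(0.42)
robot.movep(lp(1.43,300),down(1.43))
robot.servo_line(lp(1.43,212),feed=150); print("F",np.round(f(),1))
grip(0.25,10)
phi=1.43;log=[]
while phi>0.1:
    phi-=0.15 if phi>.55 else .025
    robot.servo_line(lp(phi,212),feed=60 if phi>.5 else 25,rotation=down(phi))
    robot.hold(.05); F=f(); ft=F@[np.sin(phi),-np.cos(phi),0]
    log.append((round(phi,3),round(ft,1),np.round(F[:2],1).tolist()))
    if abs(ft)>14: break
print(log,robot.observe()["t"])
info,im=snap("scene")
cv2.imwrite("pics/s3c.png",cv2.resize(im[160:340,230:430,::-1],None,fx=3,fy=3))
E
```

```text
6.386961702679024
F [-0.5 -0.   0.1]
[(1.28, np.float64(0.4), [0.3, -0.3]), (1.13, np.float64(0.6), [0.5, -0.2]), (0.98, np.float64(0.9), [0.4, -1.1]), (0.83, np.float64(1.1), [0.6, -1.0]), (0.68, np.float64(2.0), [0.7, -1.9]), (0.53, np.float64(3.5), [-0.2, -4.2]), (0.505, np.float64(6.6), [1.3, -6.8]), (0.48, np.float64(5.7), [0.5, -6.1]), (0.455, np.float64(7.0), [2.1, -6.8]), (0.43, np.float64(7.0), [2.4, -6.6]), (0.405, np.float64(6.5), [1.9, -6.2]), (0.38, np.float64(6.4), [1.0, -6.5]), (0.355, np.float64(6.2), [0.1, -6.6]), (0.33, np.float64(6.7), [0.2, -7.0]), (0.305, np.float64(6.9), [0.1, -7.2]), (0.28, np.float64(6.6), [-1.5, -7.3]), (0.255, np.float64(6.6), [0.2, -6.8]), (0.23, np.float64(6.4), [-1.8, -7.0]), (0.205, np.float64(10.2), [0.4, -10.4]), (0.18, np.float64(13.3), [0.9, -13.4]), (0.155, np.float64(18.2), [3.6, -17.8])] 43.2417
```

View pics/s3c.png

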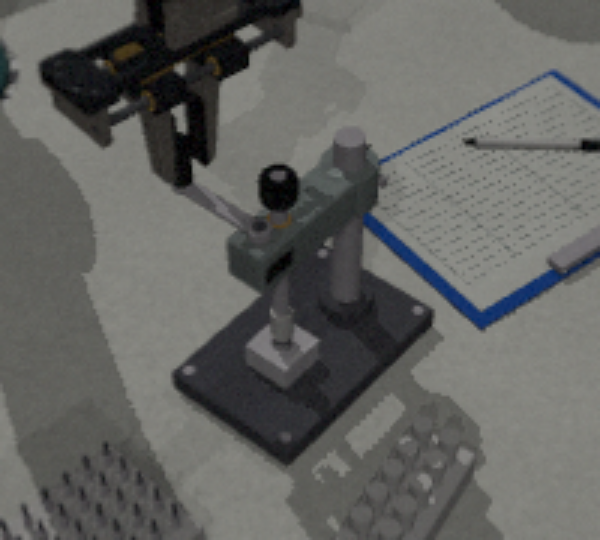

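The force rises firmly past the tight part, so the end stop is reached. The picture shows the rod end on the cap and the lever back. I'll withdraw and check the knob height with a light touch.

```bash
python3 - <<'E'
from push import *
robot.servo_line(lp(.23,212),feed=40,rotation=down(.23))
grip(0.42); print("F",np.round(f(),1))
p=np.array(robot.observe()["tcp_pos"]); robot.servo_line([p[0],p[1],300],feed=150)
info,im=snap("scene")
print(pin("lever_grip","scene",info),pin("knob_top","scene",info))
grip(0.0,20)
robot.movep([*XY,290],down(.3+np.pi/2)); robot.servo_line([*XY,238.5],feed=100); print(fz(6))
press(238.4,235,2.2,0,step=.2)
robot.servo_line([*XY,320],feed=150)
cv2.imwrite("pics/s4c.png",cv2.resize(snap("side")[1][190:370,290:430,::-1],None,fx=3,fy=3))
print(robot.observe()["t"])
E
```

```text
F [0.4 0.9 0.3]
[] [(0.56, array([564.2, 117.4, 232.5])), (0.37, array([491.4,  78.6, 220. ]))]
0.4798794595128555
[(236.9, np.float64(0.1)), (235.4, np.float64(1.4)), (233.9, np.float64(10.8))] t 48.55 tcp [564.25 119.65 235.51]
49.325
```

View pics/s4c.png

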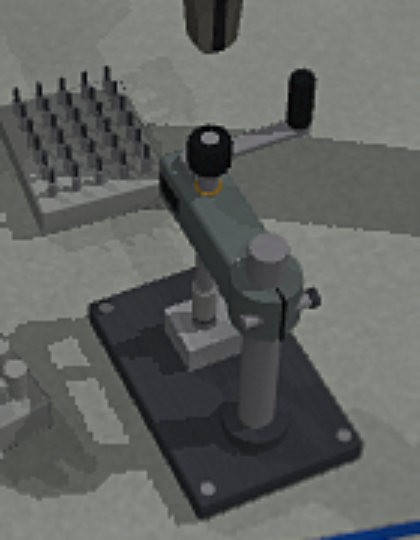

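The knob is at the same height as when the rod touched the cap (235.5 mm). The picture shows the rod on the cap, the lever in against its stop and the gripper clear. My coarse-step setting made that check press 10.8 N, which is under both the clamp's hold and the cap limit.

```bash
python3 -c "
from h import *
print(robot.job_done())"
```

```text
the job is handed in; nothing more can be done
None
```

The gauge stop is reset and handed in at about 49 s of the 72 s: the rod rests on the cap and is clamped there with the lever against its end stop, pushes on the knob stayed below 11 N, and I touched neither the sample nor the tray, rack and pen.

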